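# Lock the food processor lid

### The arm

A 6-joint arm with a two-finger parallel gripper is mounted at the origin on the work surface. World frame = base frame: x ahead of the robot, y to its left, z up, the work surface at z = 0. Lengths are in m, angles in rad, forces in N, time in s.
With the tool pointing down it reaches from about 0.375 to 0.9 m from the base axis. Payload 3.1 kg.
Tool frame: the origin (TCP) lies on the front face of the gripper's body, between the roots of the fingers; the fingertips stand 73 mm ahead of it and the grasp point (between the pads) lies 54 mm ahead of it (manip.tips_ahead is the distance from the TCP to the fingertips, in m); z points along the fingers, y is the line along which they close (so a half turn about z gives the same grasp; the last joint's range is limited). The gripper opens to 85 mm and grips with 20 to 120 N. Pads are 22 mm wide; open, the fingers measure 114 mm over their backs; the gripper's body (76 mm by 85 mm) begins 54 mm behind the grasp point. The pads swing forward as they close: fully open they stand 13 mm farther back than shut.
Start: joints at [0.981, 0.527, 1.433, -0, 1.181, -0.178], TCP at [0.25, 0.573, 0.304] pointing down, gripper open.
Joint ranges: [-3.08, 3.08], [-0.75, 2.2], [0.22, 2.44], [-1.43, 4.57], [0, 2.65], [-2.85, 2.85]. Speed limits (rad/s): [2.79, 2.79, 3.14, 3.14, 3.14, 3.14].

### API

Orientations are given as a unit quaternion [x, y, z, w].
In Python, from station import sense, eyes, workorder, manip gives the robot as it stands.
- The arm moves only by the shell command python3 -m inch 'ROWS' [OPENING] [FORCE]. ROWS is JSON, a list of rows, each an object of numbers: "dx", "dy", "dz": the shift along the tool's x, y, z in cm; "wx", "wy", "wz": the turn, a rotation vector about the tool's x, y, z in degrees. In form: [{"dx": .., "dy": .., "dz": .., "wx": .., "wy": .., "wz": ..}, ...]. A call has 1 to 10 rows; each row shifts and turns the commanded pose from where the row before left it, along the tool's axes as they then stand; what a row does not reach is not made up. A row lasts 1/8 s, in which the tool goes at most 62.5 mm and 10.7 degrees, less where a joint would pass 70% of its speed; a pose out of reach is approached as far as the arm can. A call with a gripper value outside its range is refused whole. OPENING is the opening, from 0 (shut) to 1 (fully open), set as the call begins (- or left out, the last holds). The fingers move at their own pace and stop on an object; FORCE is the grip in N (left out, the last holds). Time passes only in rows, so rows that do not move let the fingers close. It gives the time, the measured TCP pose, the force, the opening and the grip force at its end, in the units of the state.
- sense(): the state, without advancing time (a new reading comes with each control period).
- eyes.snapshot(name): name is "scene" or "top"; returns the picture (400x640x3 uint8, red, green, blue); there is no depth.
- eyes.camera_params(name): a dict with "fx", "fy", "cx", "cy" (pixels), "D" ([k1, k2, p1, p2, k3] as OpenCV has them; the pictures are not rectified), "rvec" (rotation vector, rad) and "tvec" (3), from world to camera coordinates, as OpenCV has them. Camera axes: x right, y down, z forward; pixel columns grow to the right and rows downward; lengths in m; the calibration is good to about 2 mm. A picture is of the moment at which its call begins. camera_params takes no time and is no camera call.
- workorder.sign_off(): hands the job in; it is judged then, once.
The state is a dict: "t": time; "q": joint angles; "qd": joint speeds; "tau": joint torques, N m; "tcp_pos": TCP position; "tool_rot": TCP orientation; "force": force on the tool from outside, world axes, zero at the start; "ft_torque": the same for the moment, N m; "finger_gap": opening from 0.0 (shut) to 1.0 (fully open); "gripper_force": force on a finger pad.
Only numpy, scipy, OpenCV 4.12 (cv2) and the standard library are available. Lean on these libraries where they do the work, as an engineer would, in place of code of your own. Each camera call takes 0.05 s, during which the arm holds its last target. There are 200 camera calls.

### The job

Lock the lid of the food processor by pushing with a fingertip, never gripping anything: first push the arm that sticks out of the lid clockwise (seen from above) until it is fully home against the upright stop on the bowl's handle, then push the small latch lever round counter-clockwise as far as it goes, so that it lies across the top of the lid's arm. Push gently, leave the lid and the latch there, and leave everything else on the counter where it stands.

Things in the scene. Friction and masses are not known exactly. Their poses are not given: they have to be found in the camera images.
- processor: Food processor, fixed to the counter: white motor base 190 x 200 mm, 90 mm high, clear round bowl (radius 85 mm), grey lid (radius 90 mm, top at 215 mm; the feed tube in its middle, radius 30 mm, reaches 245 mm). Origin under the bowl axis at counter height, z up; its yaw varies. The bowl's D handle stands out along this frame's -y, to 144 mm from the axis.
- stop (a point): Top centre of the upright stop block for the lid's arm, 212 mm above the counter: a block 8 x 36 mm on the bracket at the top of the bowl's handle (bracket top 180 mm), on the clockwise side of the arm's home place.
- lid_axis (a point): Point on the lid's upright turning axis, at the mid height (213 mm) of the lid's arm.
- lidarm_push (a point): Point on the middle line of the lid's arm, 130 mm from the lid's axis, mid height. The arm is a straight radial bar, 20 mm wide, 203 to 223 mm above the counter, reaching 160 mm from the axis; beyond the lid's rim (90 mm) it is free on both sides. Home, it points along the processor's -y, over the handle; open, it stands counter-clockwise of that, seen from above.
- lid_turn (a joint): Angle of the lid in rad: 0 = home against the stop, up to 1.2 = open (arm turned counter-clockwise from home, seen from above). Starts between 0.4 and 1.1. It stays where it is left; turning it takes about 2 N at the arm.
- latch_pivot (a point): Point on the upright pivot axis of the latch lever, at the lever's mid height (238 mm above the counter).
- latch_push (a point): Point on the middle line of the latch lever, 75 mm from its pivot, mid height. The lever is a straight bar, 14 mm wide, reaching 100 mm from the pivot, 229 to 247 mm above the counter (6 mm above the lid's arm); its hub has radius 14 mm, top 252 mm. Locked, it points along the processor's +x, across the arm; open, it stands clockwise of that, pointing roughly outward.
- latch (a joint): Angle of the latch lever in rad: 0 = locked (at its stop), up to 1.9 = open (turned clockwise from locked, seen from above; at 1.57 it points along the processor's -y). Starts between 1.15 and 1.7. It stays where it is left; turning it takes about 1 N at latch_push.
- pinch_bowl0: Small stoneware pinch bowl, 76 mm across, 34 mm high, origin under its centre; leave alone.
- pinch_bowl1: Middle stoneware pinch bowl, 86 mm across, 34 mm high, origin under its centre; leave alone.
- pinch_bowl2: Large stoneware pinch bowl, 96 mm across, 34 mm high, origin under its centre; leave alone.
- soap_pump: Chrome push-pump soap dispenser, radius 34 mm, 157 mm high, spout 58 mm out along its -x, origin under its centre; leave alone.
- colander: Steel colander, radius 115 mm, 99 mm high, two loop handles out to 147 mm along its y, origin under its centre; leave alone.
- scraper: Mint silicone scraper lying flat, 222 mm long along its x, 55 mm wide, 12 mm thick, origin under the neck; leave alone.
- oil_bottle: Green glass oil bottle, radius 30 mm, 190 mm high, origin under its centre; leave alone.

How it is judged:
On the way, in this order (a step that is already met when the one before it is completed fails the run):
1. the lid is turned fully home while the latch is still open (value of joint lid_turn below 0.05 rad and value of joint latch above 0.6 rad), for 0.2 s.
2. the latch lever is swung across the lid's arm, to its stop (value of joint latch below 0.08 rad and value of joint lid_turn below 0.05 rad), for 0.2 s.
At the end, for the whole second after the job is handed in: The lid is home (within 0.05 rad of its stop) and the latch is locked across its arm (within 0.08 rad of its stop), both at rest (all of step 2 and velocity of joint lid_turn between -0.05 and 0.05 rad/s and velocity of joint latch between -0.05 and 0.05 rad/s); the robot touches nothing.
It fails at once if the latch is swung over while the lid is not home (value of joint latch below 0.6 rad and value of joint lid_turn above 0.1 rad).
It fails at once if the lid's arm is gripped (fingers press on both of its sides) (contact force between the fingers and lid_turn_c0 above 1.5 N and contact force between the fingers and lid_turn_c1 above 1.5 N).
It fails at once if the latch lever is gripped (fingers press on both of its sides) (contact force between the fingers and latch_c0 above 1.5 N and contact force between the fingers and latch_c1 above 1.5 N).
It fails at once if the robot pushes on the processor, its lid or latch with more than 40 N (contact force between the arm and processor above 40 N).
It fails at once if something else on the counter is moved (more than 25 mm), lifted or tipped over (distance of any of pinch_bowl0, pinch_bowl1, pinch_bowl2, soap_pump, colander, scraper, oil_bottle from where it was at the start of the episode above 0.025 m or angle between any of pinch_bowl0, pinch_bowl1, pinch_bowl2, soap_pump, colander, scraper, oil_bottle's own z axis and vertical above 0.3 rad).
It also fails if it takes over 61 s, if anything falls off the work surface, if the arm or the gripper's body presses on something with over 40 N, if the wrist force passes 120 N, or if a joint passes its speed limit or range.

## Working session

There is one attempt and no reset: what is moved stays moved. The work goes in short steps, Python scripts to look and compute and a shell command to move; the robot and the scene stay as the last step left them, time stands still between calls to the robot, and variables do not carry over. Pictures are saved under pics/ and viewed, at most 10 in all, crops included, and the job is handed in when it is done.

```bash
mkdir -p pics; ls; python3 - <<'E'
from station import sense, eyes, workorder, manip
import cv2
for n in ("scene","top"):
    im=eyes.snapshot(n); cv2.imwrite(f"pics/{n}0.png",cv2.resize(im[:,:,::-1],(800,500),interpolation=cv2.INTER_CUBIC)); cv2.imwrite(f"pics/raw_{n}0.png",im[:,:,::-1])
    print(eyes.camera_params(n))
s=sense();print(s['t'],s['tcp_pos'],s['tool_rot'],manip.tips_ahead)
E
```

```text
pics
{'fx': 383.22494995109736, 'fy': 383.22494995109736, 'cx': 317.8819926474299, 'cy': 195.81663898760462, 'D': array([-0.06154642,  0.        ,  0.        ,  0.        ,  0.        ]), 'rvec': array([ 2.266083  ,  1.39622328, -0.37913941]), 'tvec': array([-0.2030236 , -0.3583702 ,  1.69897942])}
{'fx': 492.7835947779786, 'fy': 492.7835947779786, 'cx': 315.8372561631325, 'cy': 202.50216053300932, 'D': array([-0.13011369,  0.        ,  0.        ,  0.        ,  0.        ]), 'rvec': array([ 2.20192372, -2.14786452,  0.11098481]), 'tvec': array([-0.07081417,  0.57007048,  1.45923316])}
0.1 [0.24983831 0.57233578 0.303021  ] [ 2.04436338e-01  9.78879360e-01 -9.17757693e-04 -3.75297068e-04] 0.0726
```

View pics/top0.png

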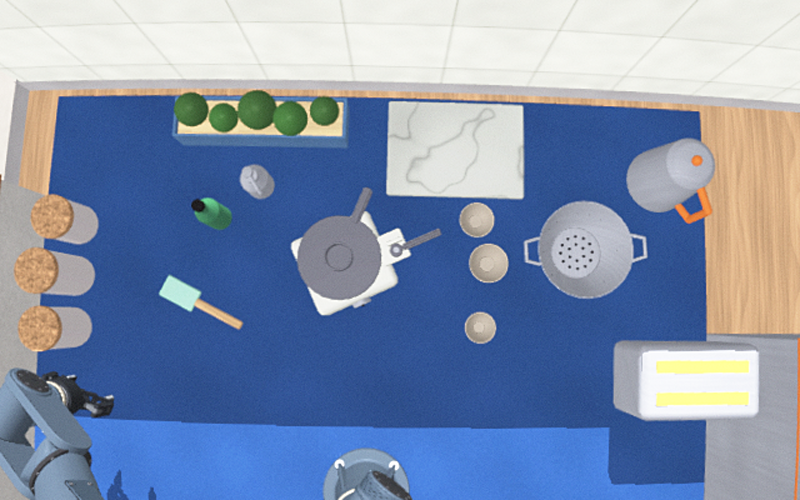

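View pics/scene0.png

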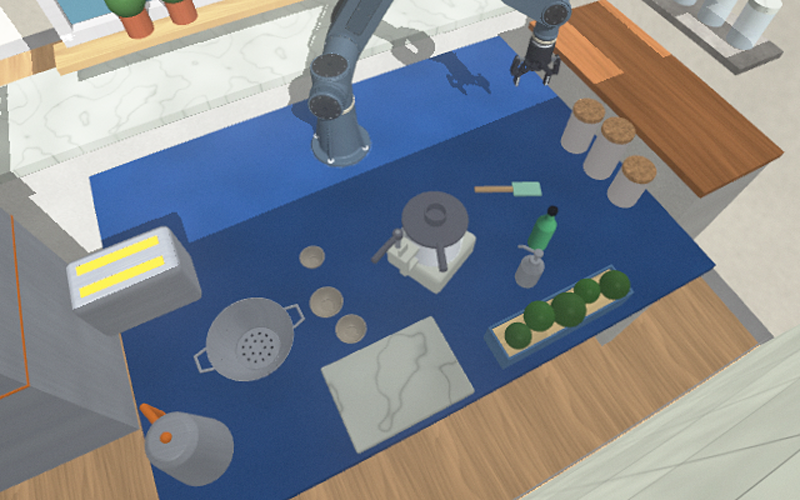

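The top view (800 px scale) shows the lid at about (340,257), with its arm pointing up to (365,192). The latch hub is at (397,250) with the lever tip at (440,234), and the bowls are at (477,220), (489,263) and (480,328). I'll zoom in for accurate pixels.

```bash
python3 - <<'E'
import cv2
a=cv2.imread("pics/raw_top0.png")[140:260,220:370]
cv2.imwrite("pics/crop_top.png",cv2.resize(a,None,fx=5,fy=5,interpolation=cv2.INTER_CUBIC))
E
cat > h.py <<'E'
import numpy as np,cv2
from station import sense,eyes
def ray(n,uv):
    c=eyes.camera_params(n);K=np.array([[c['fx'],0,c['cx']],[0,c['fy'],c['cy']],[0,0,1]])
    p=cv2.undistortPoints(np.array([[uv]],float),K,c['D'])[0,0]
    R=cv2.Rodrigues(c['rvec'])[0]
    return -R.T@c['tvec'], R.T@np.array([p[0],p[1],1])
def at(n,uv,z):
    o,d=ray(n,uv); return o+d*(z-o[2])/d[2]
def proj(n,P):
    c=eyes.camera_params(n);K=np.array([[c['fx'],0,c['cx']],[0,c['fy'],c['cy']],[0,0,1]])
    return cv2.projectPoints(np.atleast_2d(np.array(P,float)),c['rvec'],c['tvec'],K,c['D'])[0][:,0]
E
```

```text
(no output)
```

View pics/crop_top.png

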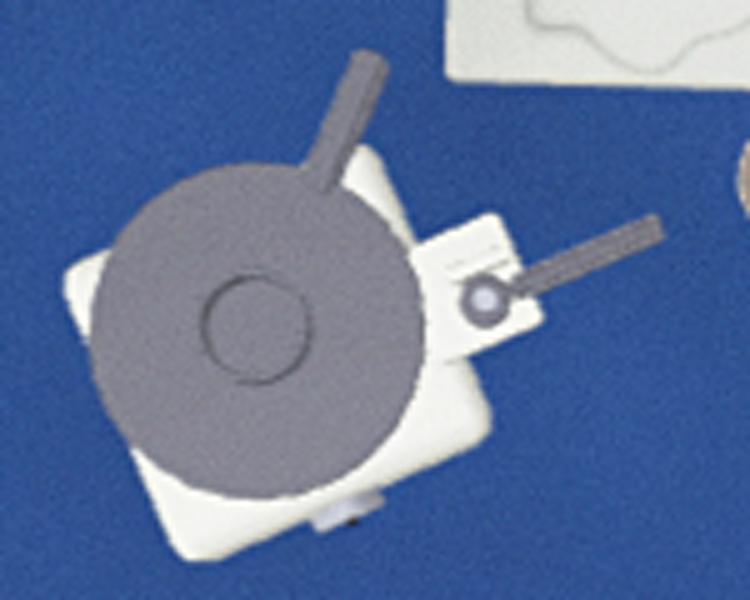

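The crop (5x, origin 220,140) shows the lid centre at (258,330), arm tip at (372,58), hub at (485,300) and lever tip at (657,228). The stop line is around (473,258).

```bash
python3 - <<'E'
from h import *
f=lambda x,y,z: at("top",(220+(x+.5)/5-.5,140+(y+.5)/5-.5),z)
c=f(258,330,.215);t=f(256,328,.245);a=f(370,60,.223);h=f(485,299,.252);l=f(656,229,.247)
b1=f(495,213,.18);b2=f(545,318,.18)
ang=lambda v:np.degrees(np.arctan2(v[1],v[0]))
for n,p in dict(lid=c,tube=t,arm=a,hub=h,lev=l,b1=b1,b2=b2,stopa=f(448,268,.212),stopb=f(500,248,.212)).items(): print(n,p.round(4))
L=(c+t)/2
print("arm len,ang",np.hypot(*(a-L)[:2]),ang(a-L)," lever",np.hypot(*(l-h)[:2]),ang(l-h)," hub from lid",np.hypot(*(h-L)[:2]),ang(h-L)," bracket outer edge dir",ang(b1-b2),'side edge',ang(f(495,213,.18)-f(412,248,.18)))
for n,uv,z in(("bowl0",(480,328),.034),("bowl1",(489,263),.034),("bowl2",(477,220),.034)): print(n,at("top",np.array(uv)*.8,z).round(3))
# scene check
print(proj("scene",[L*[1,1,0]+[0,0,.215],a,h,l])*1.25)
E
```

```text
lid [0.5424 0.0617 0.215 ]
tube [0.5408 0.0601 0.245 ]
arm [0.6868 0.0065 0.223 ]
hub [ 0.5581 -0.0573  0.252 ]
lev [ 0.5971 -0.1447  0.247 ]
b1 [ 0.6126 -0.062   0.18  ]
b2 [ 0.5559 -0.0905  0.18  ]
stopa [ 0.5782 -0.0376  0.212 ]
stopb [ 0.5895 -0.0648  0.212 ]
arm len,ang 0.15497552622700891 -20.53893244977704  lever 0.0957614631923152 -65.91778246634107  hub from lid 0.11932941000712385 -82.08230873652573  bracket outer edge dir 26.660329931176697 side edge -65.51117713321901
bowl0 [ 0.397 -0.264  0.034]
bowl1 [ 0.553 -0.284  0.034]
bowl2 [ 0.657 -0.254  0.034]
[[432.98946519 217.01716018]
 [442.22472636 266.48830304]
 [396.31480711 231.08002371]
 [371.78340963 257.60474542]]
```

Checks agree: arm length 155 mm against 160, lever 96 against 100, and the scene reprojection matches. The home direction is about -64.5°, the arm is at about -20.5° (lid_turn ≈ 0.77) and the latch is at about 1.58. Next I'll close the fingers, rise and travel.

```bash
python3 -m inch '[{"dz":-4},{"dz":-1},{"dx":-5,"dy":-2.4},{"dx":-5,"dy":-2.4},{"dx":-5,"dy":-2.4},{"dx":-5,"dy":-2.4},{"dx":-5,"dy":-2.4},{"dx":-5,"dy":-2.4},{"dx":-5,"dy":-2.4},{"dx":-5,"dy":-2.4}]' 0 20; python3 -m inch '[{"dx":-5,"dy":-2.4},{"dx":-5,"dy":-2.4},{"dx":-5,"dy":-2.4,"wz":-3},{"dx":-4,"dy":-2},{},{}]'
```

```text
invalid input at $[0]: expected keys dx, dy, dz, wx, wy, wz
invalid input at $[0]: expected keys dx, dy, dz, wx, wy, wz
```

All six keys are needed in every row.

```bash
python3 -m inch '[{"dx":0,"dy":0,"dz":-4,"wx":0,"wy":0,"wz":0},{"dx":0,"dy":0,"dz":-1,"wx":0,"wy":0,"wz":0},{"dx":-5,"dy":-2.4,"dz":0,"wx":0,"wy":0,"wz":0},{"dx":-5,"dy":-2.4,"dz":0,"wx":0,"wy":0,"wz":0},{"dx":-5,"dy":-2.4,"dz":0,"wx":0,"wy":0,"wz":0},{"dx":-5,"dy":-2.4,"dz":0,"wx":0,"wy":0,"wz":0},{"dx":-5,"dy":-2.4,"dz":0,"wx":0,"wy":0,"wz":0},{"dx":-5,"dy":-2.4,"dz":0,"wx":0,"wy":0,"wz":0},{"dx":-5,"dy":-2.4,"dz":0,"wx":0,"wy":0,"wz":0},{"dx":-5,"dy":-2.4,"dz":0,"wx":0,"wy":0,"wz":0}]' 0 20
```

```text
t: 1.35
tcp_pos: [0.5404, 0.2351, 0.353]
tool_rot: [0.205, 0.979, -0.0, -0.001]
force: [0.4, 0.8, -0.2]
finger_gap: 0.002
gripper_force: 0.0
```

```bash
python3 -m inch '[{"dx":-5,"dy":-2.4,"dz":0,"wx":0,"wy":0,"wz":0},{"dx":-5,"dy":-2.4,"dz":0,"wx":0,"wy":0,"wz":0},{"dx":-5,"dy":-2.4,"dz":0,"wx":0,"wy":0,"wz":-3},{"dx":-4,"dy":-2,"dz":0,"wx":0,"wy":0,"wz":0},{"dx":0,"dy":0,"dz":0,"wx":0,"wy":0,"wz":0},{"dx":0,"dy":0,"dz":0,"wx":0,"wy":0,"wz":0}]'
cat > w.py <<'E'
import sys
from h import *
from scipy.spatial.transform import Rotation as Ro
L=np.array([.5416,.061]);P=np.array([.5581,-.0573]);HOME=-64.5
def togo(x,y,z):
    s=sense();R=Ro.from_quat(s['tool_rot']).as_matrix()
    print('t',s['t'],'tcp',np.round(s['tcp_pos'],4),'tool y ang',np.degrees(np.arctan2(R[1,1],R[0,1])).round(1),'F',np.round(s['force'],1),'gap',s['finger_gap'])
    print('togo cm tool',(R.T@(np.array([x,y,z])-s['tcp_pos'])*100).round(2))
def polar(c,r,a,off): # off along ccw normal
    a=np.radians(a);return c+r*np.array([np.cos(a),np.sin(a)])+off*np.array([-np.sin(a),np.cos(a)])
E
python3 - <<'E'
from w import *
togo(*polar(L,.13,-20.5,.055),.277)
cv2.imwrite("pics/top1.png",cv2.resize(eyes.snapshot("top")[120:270,200:400,::-1],None,fx=4,fy=4,interpolation=cv2.INTER_CUBIC))
E
```

```text
t: 2.1
tcp_pos: [0.678, 0.0782, 0.3527]
tool_rot: [0.179, 0.984, 0.0, -0.001]
force: [0.7, 0.5, 0.2]
finger_gap: 0.002
gripper_force: 0.0
t 2.1 tcp [0.678  0.0782 0.3527] tool y ang 69.4 F [0.7 0.5 0.2] gap 0.0016963133725388664
togo cm tool [-0.84 -0.88  7.57]
```

```bash
python3 -m inch '[{"dx":-0.8,"dy":0,"dz":2.5,"wx":0,"wy":0,"wz":0},{"dx":0,"dy":0,"dz":2.5,"wx":0,"wy":0,"wz":0},{"dx":0,"dy":0,"dz":2.6,"wx":0,"wy":0,"wz":0},{"dx":0,"dy":-1,"dz":0,"wx":0,"wy":0,"wz":0},{"dx":0,"dy":-1,"dz":0,"wx":0,"wy":0,"wz":0},{"dx":0,"dy":-0.5,"dz":0,"wx":0,"wy":0,"wz":0},{"dx":0,"dy":-0.5,"dz":0,"wx":0,"wy":0,"wz":0},{"dx":0,"dy":-0.5,"dz":0,"wx":0,"wy":0,"wz":0},{"dx":0,"dy":0,"dz":0,"wx":0,"wy":0,"wz":0}]'
python3 - <<'E'
from w import *
togo(*polar(L,.13,-20.5,.025),.277)
cv2.imwrite("pics/top2.png",cv2.resize(eyes.snapshot("top")[120:270,200:400,::-1],None,fx=4,fy=4,interpolation=cv2.INTER_CUBIC))
E
```

```text
t: 3.28
tcp_pos: [0.674, 0.0419, 0.2781]
tool_rot: [0.179, 0.984, 0.0, 0.0]
force: [0.2, -0.1, -0.0]
finger_gap: 0.004
gripper_force: 0.0
t 3.275 tcp [0.674  0.0419 0.2781] tool y ang 69.4 F [ 0.2 -0.1 -0. ] gap 0.003566639204167405
togo cm tool [ 0.07 -0.34  0.11]
```

View pics/top2.png

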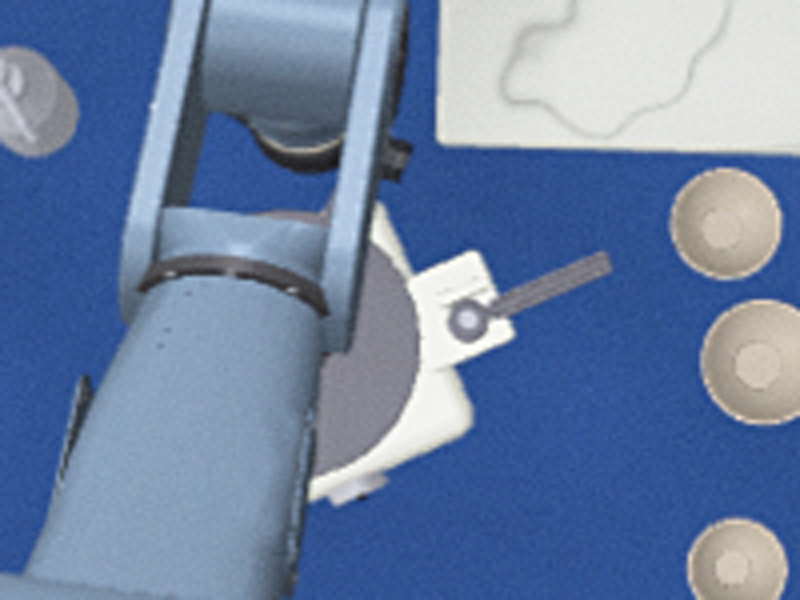

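The arm covers the lid bar in this view. The lever is untouched and force is about 0, so there is no contact yet. I'll start the clockwise arc about the lid axis.

```bash
python3 -m inch '[{"dx":0,"dy":-0.3,"dz":0,"wx":0,"wy":0,"wz":0},{"dx":0,"dy":-0.3,"dz":0,"wx":0,"wy":0,"wz":0},{"dx":0,"dy":-0.3,"dz":0,"wx":0,"wy":0,"wz":0},{"dx":0,"dy":0,"dz":0,"wx":0,"wy":0,"wz":0}]'; python3 -m inch '[{"dx":-0.1,"dy":-0.45,"dz":0,"wx":0,"wy":0,"wz":2},{"dx":-0.1,"dy":-0.45,"dz":0,"wx":0,"wy":0,"wz":2},{"dx":-0.1,"dy":-0.45,"dz":0,"wx":0,"wy":0,"wz":2},{"dx":-0.1,"dy":-0.45,"dz":0,"wx":0,"wy":0,"wz":2},{"dx":-0.1,"dy":-0.45,"dz":0,"wx":0,"wy":0,"wz":2}]'
python3 - <<'E'
from w import *
togo(*polar(L,.13,-20.5-10,.025),.277)
E
```

```text
t: 3.82
tcp_pos: [0.671, 0.0338, 0.2779]
tool_rot: [0.179, 0.984, 0.0, 0.0]
force: [1.6, 1.3, -0.1]
finger_gap: 0.0
gripper_force: 0.7
t: 4.45
tcp_pos: [0.6659, 0.0111, 0.2778]
tool_rot: [0.265, 0.964, 0.0, -0.0]
force: [-0.1, 3.1, -0.1]
finger_gap: 0.001
gripper_force: 1.1
t 4.45 tcp [0.6659 0.0111 0.2778] tool y ang 59.3 F [-0.1  3.1 -0.1] gap 0.0009783580646414046
togo cm tool [0.25 0.49 0.09]
```

```bash
python3 -m inch '[{"dx":-0.05,"dy":-0.57,"dz":0,"wx":0,"wy":0,"wz":2.5},{"dx":-0.05,"dy":-0.57,"dz":0,"wx":0,"wy":0,"wz":2.5},{"dx":-0.05,"dy":-0.57,"dz":0,"wx":0,"wy":0,"wz":2.5},{"dx":-0.05,"dy":-0.57,"dz":0,"wx":0,"wy":0,"wz":2.5},{"dx":-0.05,"dy":-0.57,"dz":0,"wx":0,"wy":0,"wz":2.5},{"dx":-0.05,"dy":-0.57,"dz":0,"wx":0,"wy":0,"wz":2.5},{"dx":-0.05,"dy":-0.57,"dz":0,"wx":0,"wy":0,"wz":2.5},{"dx":-0.05,"dy":-0.57,"dz":0,"wx":0,"wy":0,"wz":2.5},{"dx":-0.05,"dy":-0.57,"dz":0,"wx":0,"wy":0,"wz":2.5},{"dx":-0.05,"dy":-0.57,"dz":0,"wx":0,"wy":0,"wz":2.5}]'
python3 - <<'E'
from w import *
togo(*polar(L,.13,-20.5-35,.020),.277)
togo(*polar(L,.13,HOME,.020),.277)
E
```

```text
t: 5.7
tcp_pos: [0.6321, -0.0347, 0.2782]
tool_rot: [0.468, 0.884, -0.0, 0.001]
force: [3.3, -0.5, 0.1]
finger_gap: 0.002
gripper_force: 1.3
t 5.7 tcp [ 0.6321 -0.0347  0.2782] tool y ang 34.2 F [ 3.3 -0.5  0.1] gap 0.0018667771096031254
togo cm tool [ 0.01 -0.04  0.12]
t 5.7 tcp [ 0.6321 -0.0347  0.2782] tool y ang 34.2 F [ 3.3 -0.5  0.1] gap 0.0018667771096031254
togo cm tool [-0.15 -2.1   0.12]
```

```bash
python3 -m inch '[{"dx":-0.08,"dy":-0.57,"dz":0,"wx":0,"wy":0,"wz":2.5},{"dx":-0.08,"dy":-0.57,"dz":0,"wx":0,"wy":0,"wz":2.5},{"dx":-0.05,"dy":-0.4,"dz":0,"wx":0,"wy":0,"wz":2},{"dx":0,"dy":-0.2,"dz":0,"wx":0,"wy":0,"wz":1},{"dx":0,"dy":-0.1,"dz":0,"wx":0,"wy":0,"wz":0.5},{"dx":0,"dy":-0.1,"dz":0,"wx":0,"wy":0,"wz":0}]'
python3 - <<'E'
from w import *
togo(*polar(L,.13,HOME,.020),.277)
E
```

```text
t: 6.45
tcp_pos: [0.6202, -0.0446, 0.2785]
tool_rot: [0.532, 0.847, 0.004, 0.004]
force: [13.0, 5.4, -5.4]
finger_gap: -0.001
gripper_force: 6.9
t 6.45 tcp [ 0.6202 -0.0446  0.2785] tool y ang 25.8 F [13.   5.4 -5.4] gap -0.0007592639608228957
togo cm tool [-0.08 -0.55  0.14]
```

```bash
python3 -m inch '[{"dx":0,"dy":-0.1,"dz":0,"wx":0,"wy":0,"wz":0},{"dx":0,"dy":0,"dz":0,"wx":0,"wy":0,"wz":0},{"dx":0,"dy":0,"dz":0,"wx":0,"wy":0,"wz":0}]'
python3 - <<'E'
from w import *
togo(*polar(L,.13,HOME,.020),.277)
cv2.imwrite("pics/top3.png",cv2.resize(eyes.snapshot("top")[120:270,200:400,::-1],None,fx=4,fy=4,interpolation=cv2.INTER_CUBIC))
E
```

```text
t: 6.82
tcp_pos: [0.62, -0.0446, 0.2785]
tool_rot: [0.532, 0.847, 0.005, 0.005]
force: [13.6, 6.4, -5.8]
finger_gap: 0.001
gripper_force: 7.3
t 6.825 tcp [ 0.62   -0.0446  0.2785] tool y ang 25.8 F [13.6  6.4 -5.8] gap 0.0008884265615523243
togo cm tool [-0.09 -0.54  0.14]
```

The force rises with no motion, so the arm is against the stop (about 15 N, tool y at 25.8°). I'll back off, rise and look.

```bash
python3 -m inch '[{"dx":0,"dy":1,"dz":0,"wx":0,"wy":0,"wz":0},{"dx":0,"dy":2,"dz":0,"wx":0,"wy":0,"wz":0},{"dx":0,"dy":0,"dz":-4,"wx":0,"wy":0,"wz":0},{"dx":0,"dy":0,"dz":-4,"wx":0,"wy":0,"wz":0},{"dx":0,"dy":5,"dz":0,"wx":0,"wy":0,"wz":0},{"dx":0,"dy":5,"dz":0,"wx":0,"wy":0,"wz":0},{"dx":0,"dy":5,"dz":0,"wx":0,"wy":0,"wz":0},{"dx":0,"dy":0,"dz":0,"wx":0,"wy":0,"wz":0}]'
python3 - <<'E'
from w import *
togo(*polar(P,.075,-66,-.035),.36)
print(sense()['q'])
im=eyes.snapshot("top")[120:270,220:420,::-1]
im2=eyes.snapshot("scene")[130:260,270:410,::-1]
cv2.imwrite("pics/top4.png",cv2.resize(im,None,fx=4,fy=4,interpolation=cv2.INTER_CUBIC))
cv2.imwrite("pics/scene4.png",cv2.resize(im2,None,fx=4,fy=4,interpolation=cv2.INTER_CUBIC))
E
```

```text
t: 7.88
tcp_pos: [0.7783, 0.0341, 0.3551]
tool_rot: [0.53, 0.848, -0.001, -0.002]
force: [-0.2, 0.8, -0.4]
finger_gap: -0.002
gripper_force: 0.0
t 7.875 tcp [0.7783 0.0341 0.3551] tool y ang 26.0 F [-0.2  0.8 -0.4] gap -0.0015455491108020173
togo cm tool [ -5.93 -27.56  -0.39]
[-9.91086462e-02  7.20327000e-01  9.09349916e-01 -2.76324000e-04
  1.51651861e+00 -5.52862997e-01]
```

View pics/top4.png

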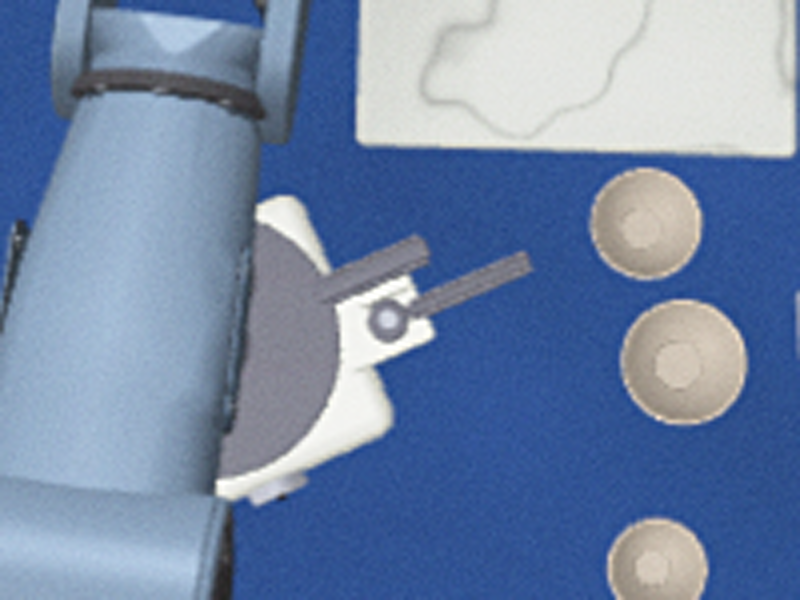

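View pics/scene4.png

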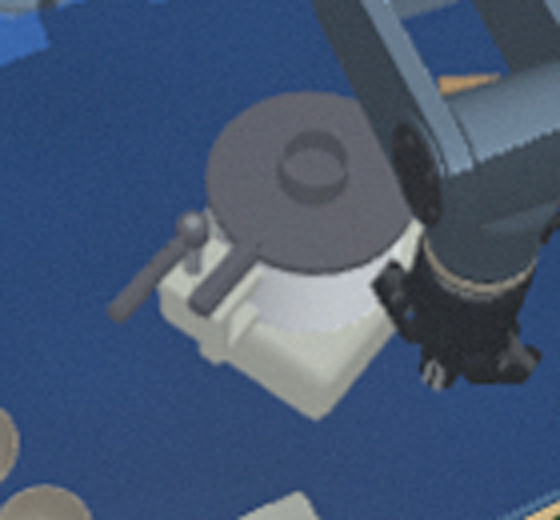

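The top crop shows the lid's arm from (328,292) to (425,248), parallel to the lever and bracket and against the stop. The lever, still open, runs from (412,308) to (530,262). Next I'll cross above to the far side of the lever.

```bash
python3 -m inch '[{"dx":-1,"dy":-4.6,"dz":0,"wx":0,"wy":0,"wz":0},{"dx":-1,"dy":-4.6,"dz":0,"wx":0,"wy":0,"wz":0},{"dx":-1,"dy":-4.6,"dz":0,"wx":0,"wy":0,"wz":0},{"dx":-1,"dy":-4.6,"dz":0,"wx":0,"wy":0,"wz":0},{"dx":-1,"dy":-4.6,"dz":0,"wx":0,"wy":0,"wz":0},{"dx":-1,"dy":-4.6,"dz":0,"wx":0,"wy":0,"wz":0},{"dx":0,"dy":0,"dz":0,"wx":0,"wy":0,"wz":0},{"dx":0,"dy":0,"dz":0,"wx":0,"wy":0,"wz":0}]'
python3 - <<'E'
from w import *
f=lambda x,y,z: at("top",(220+(x+.5)/4-.5,120+(y+.5)/4-.5),z)[:2]
ang=lambda v:np.degrees(np.arctan2(v[1],v[0]))
print('arm ang',ang(f(423,251,.223)-L),'lever',ang(f(527,263,.247)-P))
togo(*polar(P,.075,-66,-.035),.3065)
E
```

```text
t: 8.98
tcp_pos: [0.5547, -0.1424, 0.3586]
tool_rot: [0.531, 0.847, 0.0, 0.0]
force: [1.1, 0.8, 0.4]
finger_gap: -0.003
gripper_force: 0.0
arm ang -65.15518834258489 lever -66.2356532641619
t 8.975 tcp [ 0.5547 -0.1424  0.3586] tool y ang 25.8 F [1.1 0.8 0.4] gap -0.0028828280788694457
togo cm tool [0.12 0.27 5.22]
```

The lid's arm measures -65°, so it is home. I'll descend beside the lever and make contact.

```bash
python3 -m inch '[{"dx":0,"dy":0,"dz":2.6,"wx":0,"wy":0,"wz":0},{"dx":0,"dy":0,"dz":2.6,"wx":0,"wy":0,"wz":0},{"dx":0,"dy":0.6,"dz":0,"wx":0,"wy":0,"wz":0},{"dx":0,"dy":0.6,"dz":0,"wx":0,"wy":0,"wz":0},{"dx":0,"dy":0.5,"dz":0,"wx":0,"wy":0,"wz":0},{"dx":0,"dy":0.4,"dz":0,"wx":0,"wy":0,"wz":0},{"dx":0,"dy":0.2,"dz":0,"wx":0,"wy":0,"wz":0}]'
python3 -m inch '[{"dx":-0.1,"dy":0.52,"dz":0,"wx":0,"wy":0,"wz":-4},{"dx":-0.1,"dy":0.52,"dz":0,"wx":0,"wy":0,"wz":-4},{"dx":-0.1,"dy":0.52,"dz":0,"wx":0,"wy":0,"wz":-4},{"dx":-0.1,"dy":0.52,"dz":0,"wx":0,"wy":0,"wz":-4},{"dx":-0.1,"dy":0.52,"dz":0,"wx":0,"wy":0,"wz":-4}]'
python3 - <<'E'
from w import *
togo(*polar(P,.075,-66+20,-.018),.3065)
E
```

```text
t: 9.85
tcp_pos: [0.5766, -0.1323, 0.3066]
tool_rot: [0.53, 0.848, -0.0, 0.001]
force: [-0.1, -1.8, 1.2]
finger_gap: -0.003
gripper_force: 0.9
t: 10.48
tcp_pos: [0.6009, -0.1225, 0.3066]
tool_rot: [0.374, 0.927, -0.001, 0.001]
force: [-0.1, -2.1, 1.1]
finger_gap: 0.005
gripper_force: 0.9
t 10.475 tcp [ 0.6009 -0.1225  0.3066] tool y ang 46.0 F [-0.1 -2.1  1.1] gap 0.005057808029432496
togo cm tool [ 0.18 -0.34  0.01]
```

```bash
python3 -m inch '[{"dx":-0.08,"dy":0.52,"dz":0,"wx":0,"wy":0,"wz":-4},{"dx":-0.08,"dy":0.52,"dz":0,"wx":0,"wy":0,"wz":-4},{"dx":-0.08,"dy":0.52,"dz":0,"wx":0,"wy":0,"wz":-4},{"dx":-0.08,"dy":0.52,"dz":0,"wx":0,"wy":0,"wz":-4},{"dx":-0.08,"dy":0.52,"dz":0,"wx":0,"wy":0,"wz":-4},{"dx":-0.08,"dy":0.52,"dz":0,"wx":0,"wy":0,"wz":-4},{"dx":-0.08,"dy":0.52,"dz":0,"wx":0,"wy":0,"wz":-4},{"dx":-0.08,"dy":0.52,"dz":0,"wx":0,"wy":0,"wz":-4},{"dx":-0.08,"dy":0.52,"dz":0,"wx":0,"wy":0,"wz":-4},{"dx":-0.08,"dy":0.52,"dz":0,"wx":0,"wy":0,"wz":-4}]'
python3 - <<'E'
from w import *
togo(*polar(P,.075,-44+40,-.018),.3065)
print(sense()['q'])
E
```

```text
t: 11.72
tcp_pos: [0.6308, -0.0801, 0.3065]
tool_rot: [0.035, 0.999, -0.001, 0.001]
force: [1.2, -1.5, 0.2]
finger_gap: -0.002
gripper_force: 0.8
t 11.725 tcp [ 0.6308 -0.0801  0.3065] tool y ang 86.0 F [ 1.2 -1.5  0.2] gap -0.0017116808917038377
togo cm tool [-0.09 -0.03  0.  ]
[-3.01594604e-01  5.38834055e-01  1.40277859e+00 -6.92019382e-04
  1.19703984e+00 -1.80252382e+00]
```

```bash
python3 -m inch '[{"dx":-0.11,"dy":0.52,"dz":0,"wx":0,"wy":0,"wz":-4},{"dx":-0.11,"dy":0.52,"dz":0,"wx":0,"wy":0,"wz":-4},{"dx":-0.11,"dy":0.52,"dz":0,"wx":0,"wy":0,"wz":-4},{"dx":-0.11,"dy":0.52,"dz":0,"wx":0,"wy":0,"wz":-4},{"dx":-0.11,"dy":0.52,"dz":0,"wx":0,"wy":0,"wz":-4},{"dx":-0.11,"dy":0.4,"dz":0,"wx":0,"wy":0,"wz":-3},{"dx":-0.1,"dy":0.2,"dz":0,"wx":0,"wy":0,"wz":-2}]'
python3 - <<'E'
from w import *
togo(*polar(P,.075,25.5,-.018),.3065)
E
```

```text
t: 12.6
tcp_pos: [0.6342, -0.0472, 0.3064]
tool_rot: [-0.182, 0.983, -0.0, 0.0]
force: [0.5, -1.7, 1.2]
finger_gap: -0.0
gripper_force: 0.9
t 12.6 tcp [ 0.6342 -0.0472  0.3064] tool y ang 111.0 F [ 0.5 -1.7  1.2] gap -7.737052720244235e-05
togo cm tool [-0.15  0.57 -0.01]
```

```bash
python3 -m inch '[{"dx":0,"dy":0.3,"dz":0,"wx":0,"wy":0,"wz":-2},{"dx":0,"dy":0.2,"dz":0,"wx":0,"wy":0,"wz":-2},{"dx":0,"dy":0.1,"dz":0,"wx":0,"wy":0,"wz":0},{"dx":0,"dy":0,"dz":0,"wx":0,"wy":0,"wz":0}]'
python3 -m inch '[{"dx":0,"dy":0.1,"dz":0,"wx":0,"wy":0,"wz":0},{"dx":0,"dy":0.1,"dz":0,"wx":0,"wy":0,"wz":0},{"dx":0,"dy":0,"dz":0,"wx":0,"wy":0,"wz":0}]'
python3 - <<'E'
from w import *
togo(*polar(P,.075,25.5,-.018),.3065)
E
```

```text
t: 13.1
tcp_pos: [0.6333, -0.0431, 0.3066]
tool_rot: [-0.216, 0.976, -0.002, 0.002]
force: [4.3, -4.7, -0.0]
finger_gap: 0.004
gripper_force: 2.9
t: 13.48
tcp_pos: [0.6331, -0.0427, 0.3067]
tool_rot: [-0.216, 0.976, -0.004, 0.003]
force: [5.4, -8.0, -0.8]
finger_gap: -0.003
gripper_force: 4.3
t 13.475 tcp [ 0.6331 -0.0427  0.3067] tool y ang 114.9 F [ 5.4 -8.  -0.8] gap -0.003314969566725065
togo cm tool [-0.1   0.11  0.02]
```

At the stop: force has risen to about 10 N and motion has ceased. I'll back off, rise clear and check.

```bash
python3 -m inch '[{"dx":0,"dy":0.1,"dz":0,"wx":0,"wy":0,"wz":0},{"dx":0,"dy":0,"dz":0,"wx":0,"wy":0,"wz":0},{"dx":0,"dy":-1,"dz":0,"wx":0,"wy":0,"wz":0},{"dx":0,"dy":-2,"dz":0,"wx":0,"wy":0,"wz":0},{"dx":0,"dy":0,"dz":-4,"wx":0,"wy":0,"wz":0},{"dx":0,"dy":0,"dz":-4,"wx":0,"wy":0,"wz":0},{"dx":0,"dy":-5,"dz":-2,"wx":0,"wy":0,"wz":0},{"dx":0,"dy":-5,"dz":0,"wx":0,"wy":0,"wz":0},{"dx":0,"dy":-5,"dz":0,"wx":0,"wy":0,"wz":0},{"dx":0,"dy":-5,"dz":0,"wx":0,"wy":0,"wz":0}]'
python3 -m inch '[{"dx":0,"dy":-5,"dz":0,"wx":0,"wy":0,"wz":0},{"dx":0,"dy":0,"dz":0,"wx":0,"wy":0,"wz":0},{"dx":0,"dy":0,"dz":0,"wx":0,"wy":0,"wz":0}]'
python3 - <<'E'
from w import *
a=eyes.snapshot("top")[140:260,220:370,::-1]
cv2.imwrite("pics/top5.png",cv2.resize(a,None,fx=5,fy=5,interpolation=cv2.INTER_CUBIC))
E
```

```text
t: 14.72
tcp_pos: [0.7275, -0.2491, 0.4053]
tool_rot: [-0.216, 0.976, 0.001, -0.0]
force: [0.9, 0.3, 0.0]
finger_gap: -0.0
gripper_force: 0.0
t: 15.1
tcp_pos: [0.7479, -0.2928, 0.4047]
tool_rot: [-0.216, 0.976, 0.001, -0.001]
force: [0.6, -0.4, -0.3]
finger_gap: -0.001
gripper_force: 0.0
```

View pics/top5.png

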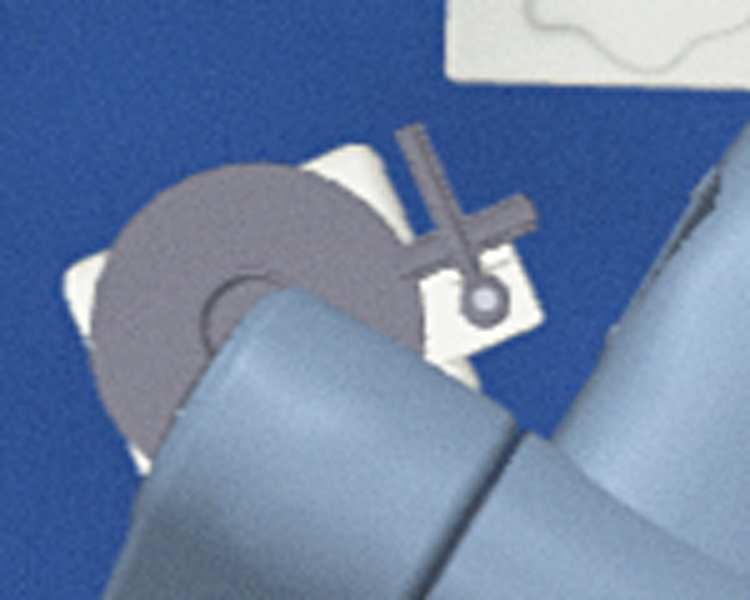

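The lever now crosses the lid's arm, with its tip at (411,128) and hub at (486,299). The lid's arm tip is at (530,212), over the stop. I'll check the angles.

```bash
python3 - <<'E'
from w import *
f=lambda x,y,z: at("top",(220+(x+.5)/5-.5,140+(y+.5)/5-.5),z)[:2]
ang=lambda v:np.degrees(np.arctan2(v[1],v[0]))
print('arm',ang(f(528,214,.223)-L),'lever',ang(f(411,130,.247)-f(485,299,.252)))
E
```

```text
arm -65.10996010587041 lever 24.794381562070953
```

The lever and arm are 89.9° apart, so both are home. The arm is clear of everything, so I'll hand in.

```bash
python3 -c "
from station import workorder
print(workorder.sign_off())"
```

```text
the job is handed in; nothing more can be done
None
```

I pushed the lid home against its stop and swung the latch across its arm to its own stop, each with under 17 N at the wrist, and handed the job in at about 15 s with the robot clear; the sign-off returned no verdict.

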